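Change over the flip-lid vegetable bins

ROBOT

A 6-joint arm with a two-finger parallel gripper is mounted at the origin on the work surface. World frame = base frame: x ahead of the robot, y to its left, z up, the work surface at z = 0. Lengths are in m, angles in rad, forces in N, time in s.
With the tool pointing down it reaches from about 0.25 to 0.725 m from the base axis. Payload 4 kg.
Tool frame: the origin (TCP) lies on the centre line of the jaws, within the pads' length; the fingertips stand 17 mm ahead of it and the grasp point (between the pads) lies 2 mm behind it; z points along the fingers, x is the direction in which the jaws open and shut, and the axes are right-handed (so a half turn about z gives the same grasp; the last joint's range is limited). The gripper opens to 85 mm and grips with 20 to 120 N. Pads are 22 mm wide; open, the fingers measure 114 mm over their backs; the gripper's body (76 mm by 85 mm) begins 54 mm behind the grasp point. The pads swing forward as they close: fully open they stand 13 mm farther back than shut.
Start: joints at [1.18, 0.241, 0.005, 1.335, 0, 1.571], TCP at [0.19, 0.462, 0.221] pointing down, gripper open.
Joint ranges: [-2.72, 2.72], [-1.05, 1.87], [-1.09, 1.28], [-1.99, 2.15], [-1.42, 1.44], [-3.14, 3.14]. Speed limits (rad/s): [2.79, 2.79, 3.14, 3.14, 3.14, 3.14].

INTERFACE

Orientations are given as a unit quaternion [x, y, z, w].
In Python, from workcell import bot gives the robot as it stands.
- The arm moves only by the tool jog_arm, never from a script. Its arguments are lists of equal length, an entry for each row: "jaw": the closure, from 0 (fully open) to 1 (shut); "linear": the shift along the tool's x, y, z in m, a list of three; "delta_rot": the turn, a rotation vector about the tool's x, y, z in degrees, a list of three. A call has exactly 8 rows; each row is the pose to reach, as a shift and turn from the pose commanded when the call began, along the tool's axes at that moment; what a row does not reach only later rows make up. A row lasts 1/12 s, in which the tool goes at most 41.7 mm and 7.16 degrees, less where a joint would pass 70% of its speed; a pose out of reach is approached as far as the arm can. A call with a gripper value outside its range is refused whole. The fingers move at their own pace and stop on an object; the grip force is fixed at half the most. Time passes only in rows, so rows that repeat a pose let the fingers close, or fill a call up. It gives the time, the measured TCP pose, the force and the opening at its end, in the units of the state.
- bot.get_obs(): the state, without advancing time (a new reading comes with each control period).
- bot.camera(name): name is "scene" or "top" or "wrist"; returns (picture, depth): 480x640x3 uint8, red, green, blue; 480x640 float32, m along the optical axis (not along the pixel's ray), 0 where there is no reading.
- bot.calibration(name): a dict with "fovy" (degrees; the focal length in pixels is half the picture's height over the tangent of half this angle, whatever the lens; pixels are square), "cx", "cy" (the principal point, pixels), "origin" and "orientation" of the camera in the world. Camera axes: x right, y down, z forward; pixel columns grow to the right and rows downward; lengths in m; the calibration is good to about 2 mm. A picture is of the moment at which its call begins: read the wrist's pose just before it. calibration takes no time and is no camera call; for the wrist camera it gives the pose at the moment of the call.
- bot.job_done(): hands the job in, once; it reports no verdict.
The state is a dict: "clock": time; "joint_pos": joint angles; "joint_vel": joint speeds; "tau": joint torques, N m; "eef_pos": TCP position; "tool_rot": TCP orientation; "ft_force": force on the tool from outside, world axes, zero at the start; "ft_torque": the same for the moment, N m; "grip_width": finger opening in m.
Only numpy, scipy, OpenCV 4.12 (cv2) and the standard library are available. Lean on these libraries where they do the work, as an engineer would, in place of code of your own. Each camera call takes 0.05 s, during which the arm holds its last target.

TASK

Two steel flip-lid vegetable bins stand on the prep counter: the narrow one is open, the wide one is shut. With the fingers only, first push the narrow bin's lid over so that it drops fully shut, then push the wide bin's lid up by its turned-up front lip and on past upright, so that it lies all the way back against its stop and gravity keeps it open. Do not grip the lids or force them, do not lift or shove the bins, and leave the other things on the counter where they stand.

Things in the scene. Friction and masses are not known exactly. Their poses are not given: they have to be found in the camera images.
- wide_bin: loose open-topped stainless bin standing on the counter: 105 deep (its own x) x 190 wide (its own y) x 120 high, walls 4, 2 kg, small brown onions inside below 86 high. Origin at the centre of its underside; its z is up, its x points level from the front wall (towards the robot) to the hinge side at the back; yaw is within about 0.35 rad of zero
- narrow_bin: loose open-topped stainless bin standing on the counter: 105 deep (its own x) x 120 wide (its own y) x 120 high, walls 4, 1.5 kg, small yellow potatoes inside below 82 high. Origin at the centre of its underside; its z is up, its x points level from the front wall (towards the robot) to the hinge side at the back; yaw is within about 0.35 rad of zero
- wide_lid (a joint): angle of the wide bin's steel lid (rad): 0 shut and level, grows as the front rises, about 1.55 balanced upright, 2.0 lying back on its stop. Starts shut. 196 wide, 5 thick, 0.30 kg give or take 30 %. The hinge is nearly free: short of upright the lid falls shut, beyond it falls back. About 5 N on the lip towards the hinge starts the shut lid; the finger has to rise with it
- narrow_lid (a joint): angle of the narrow bin's lid (rad): same meaning and shape as the wide lid, but 126 wide and 0.20 kg give or take 30 %. Starts lying open at its stop, 2.0; the lip's free edge is then its highest and rearmost part, about 232 above the counter and 89 behind the hinge
- wide_lid_hinge (a point): middle of the wide lid's hinge line (along the bin's y), at the top of the bin's back wall, 120 above the counter. From here the lid runs flat for 110 to a bend just past the front wall, then a 45 long lip slopes up and out at 50 degrees
- wide_lid_lip (a point): middle of the free edge of the wide lid's lip, on its outer (front) face; 143 from the hinge; moves with the lid. Shut: 139 in front of the hinge and 155 above the counter
- narrow_lid_hinge (a point): middle of the narrow lid's hinge line, at the top of the bin's back wall, 120 above the counter; same lid shape as the wide one
- narrow_lid_lip (a point): middle of the free edge of the narrow lid's lip, on the outer, front face; 143 from the hinge; moves with the lid
- shaker: bystander: small steel shaker, 36 across, 77 high, standing between the bins; origin under its centre
- oil: bystander: bottle 60 across, 200 high, standing behind and between the bins; origin under its centre
- bowl: bystander: steel bowl 120 across, 55 high, to the left of the bins; origin under its centre
- spoon: bystander: spoon with a black handle lying on the counter to the right of the bins
Not all that is in view belongs to the job. Leave any blue look-alike of the wide_bin alone.

How it is judged:
On the way, in this order (a step that is already met when the one before it is completed fails the run):
1. the narrow bin's lid is fully shut while the wide one is still shut (value of joint narrow_lid below 0.05 rad and value of joint wide_lid below 0.1 rad), for 0.2 s.
2. the wide bin's lid lies back past upright (value of joint wide_lid above 1.85 rad), for 0.2 s.
At the end, for the whole second after the job is handed in: The narrow lid is shut (under 0.05 rad), the wide lid rests open by its own weight (over 1.85 rad, still), and both bins stand flat within 40 mm of where they began (value of joint narrow_lid below 0.05 rad and value of joint wide_lid above 1.85 rad and velocity of joint wide_lid between -0.1 and 0.1 rad/s and distance of each of wide_bin, narrow_bin from where it was at the start of the episode below 0.04 m and angle between each of wide_bin, narrow_bin's own z axis and vertical below 0.05 rad); the robot touches nothing.
It fails at once if a bin was lifted, tipped or shoved more than 40 mm (distance of any of wide_bin, narrow_bin from where it was at the start of the episode above 0.04 m or height (world z) of any of wide_bin, narrow_bin above 0.015 m or angle between any of wide_bin, narrow_bin's own z axis and vertical above 0.12 rad).
It fails at once if a lid or bin was gripped or forced (over 25 N from the fingers) (contact force between the fingers and wide_bin above 25 N or contact force between the fingers and narrow_bin above 25 N).
It fails at once if a bystander was moved more than 30 mm or knocked over (distance of any of shaker, oil, bowl, spoon from where it was at the start of the episode above 0.03 m or angle between any of shaker, oil's own z axis and vertical above 0.5 rad).
It also fails if it takes over 54 s, if anything falls off the work surface, if the arm or the gripper's body presses on something with over 40 N, if the wrist force passes 120 N, or if a joint passes its speed limit or range.

## Working session

There is one attempt and no reset: what is moved stays moved. The work goes in short steps, Python scripts to look and compute and a tool call to move; the robot and the scene stay as the last step left them, time stands still between calls to the robot, and variables do not carry over. Pictures are saved under pics/ and viewed, and the job is handed in when it is done.

Besides the shell and the picture viewer there is one more tool, called by a JSON object that holds its "api" and its "payload", one argument or row to a line. jog_arm: Moves the arm, as the interface text tells. Its arguments: {"type":"object","properties":{"jaw":{"type":"array","items":{"type":"number"}},"linear":{"type":"array","items":{"type":"array","items":{"type":"number"}}},"delta_rot":{"type":"array","items":{"type":"array","items":{"type":"number"}}}},"required":["jaw","linear","delta_rot"]}

```bash
mkdir -p pics; ls; cat > h.py <<'E'
import numpy as np, cv2
from scipy.spatial.transform import Rotation as R
from workcell import bot
def snap(name,fn):
    c=bot.calibration(name); p,d=bot.camera(name)
    cv2.imwrite(f'pics/{fn}.png',p[:,:,::-1]); np.savez(f'pics/{fn}.npz',p=p,d=d,o=c['origin'],q=c['orientation'],f=240/np.tan(np.radians(c['fovy'])/2),cx=c['cx'],cy=c['cy'])
    return c
def cloud(fn):
    z=np.load(f'pics/{fn}.npz'); d=z['d']; v,u=np.mgrid[0:480,0:640]
    P=np.stack([(u-z['cx'])/z['f']*d,(v-z['cy'])/z['f']*d,d],-1)
    W=P@R.from_quat(z['q']).as_matrix().T+z['o']
    W[d==0]=np.nan
    return W
E
python3 - <<'E'
from h import *
print(bot.get_obs())
for n in ['scene','top']: print(snap(n,n+'0'))
E
```

```text
pics
{'clock': 0.0, 'joint_pos': array([ 1.17998695e+00,  2.41421755e-01,  3.75863722e-03,  1.33519940e+00,
       -1.56990660e-05,  1.57083034e+00]), 'joint_vel': array([ 1.76262898e-04, -9.89044889e-05,  8.32521348e-05,  8.81701615e-04,
       -1.19691318e-03, -6.45991367e-05]), 'tau': array([-3.86212942e-04, -3.72316897e+01,  2.52407706e+01,  1.71077054e-02,
       -1.17422036e-05, -1.33578209e-05]), 'eef_pos': array([0.19023045, 0.46170992, 0.22012172]), 'tool_rot': array([ 8.30953324e-01,  5.56341178e-01, -8.54069171e-04,  5.81306422e-04]), 'ft_force': array([-0.12568095,  0.57541601, -0.24936128]), 'ft_torque': array([0.02725303, 0.02174365, 0.07160313]), 'grip_width': 0.08516518349570977}
{'fovy': 57.440431015345666, 'cx': 320.45548321424377, 'cy': 245.09765725858762, 'origin': array([0.93927902, 0.57344553, 0.92983971]), 'orientation': array([ 0.29715915,  0.88761137, -0.33165288, -0.11768117])}
{'fovy': 42.16620463137992, 'cx': 326.55386178052373, 'cy': 248.547961126062, 'origin': array([ 0.33479711, -0.00351522,  1.92736   ]), 'orientation': array([ 0.71611607, -0.69657258,  0.03183401, -0.0308385 ])}
```

View pics/scene0.png

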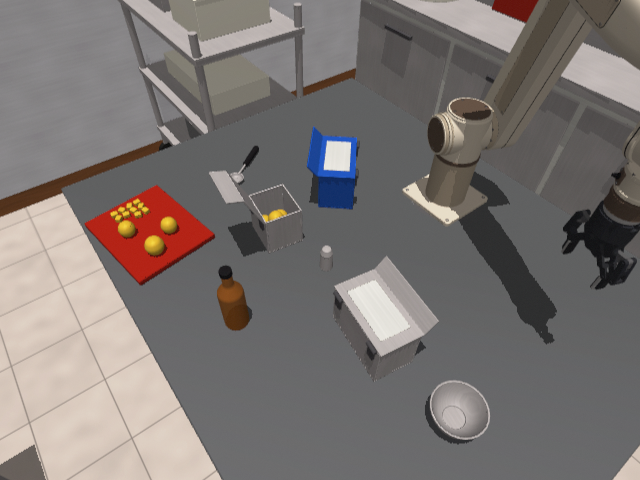

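View pics/top0.png

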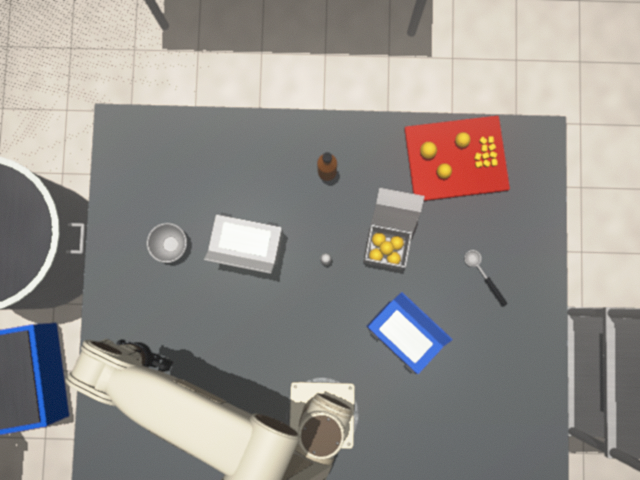

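The top view shows the open narrow bin with potatoes at (388,245), its lid lying back at (398,210). The wide steel bin is shut at (245,243). The blue look-alike at (410,333) stays untouched. The shaker is at (326,259), the oil at (327,166), the bowl at (167,243) and the spoon at (480,270).

```bash
python3 - <<'E'
from h import *
W=cloud('top0')
def show(n,u0,u1,v0,v1,zl,zh):
    P=W[v0:v1,u0:u1].reshape(-1,3); P=P[(P[:,2]>zl)&(P[:,2]<zh)]
    r=cv2.minAreaRect((P[:,:2]*1000).astype(np.float32))
    print(n,len(P),'mean',P.mean(0).round(4),'rect',np.round(r[0],1),np.round(r[1],1),round(r[2],1),'zmax',P[:,2].max().round(3))
    return P
show('wide lid flat',195,295,205,285,.117,.13)
show('wide all',195,295,205,285,.11,.2)
show('wide lip',195,295,205,285,.135,.2)
show('nar rim',355,430,180,280,.112,.13)
show('nar lid',355,430,180,280,.14,.26)
show('nar lip top',355,430,180,280,.215,.26)
for n,a in dict(oil=(310,345,145,190),shaker=(316,336,245,270),bowl=(140,192,215,270),spoon=(460,512,245,310),blue=(365,455,290,375)).items(): show(n,*a,.01,.3)
W=cloud('scene0')
show('S wide lid flat',330,440,255,380,.117,.128)
show('S wide lip',330,440,255,380,.135,.2)
show('S nar rim',240,305,180,250,.114,.126)
show('S nar lid',240,305,180,250,.135,.25)
for n,c in (('scene0',(230,150,450,400)),('top0',(190,150,450,290))):
    im=cv2.imread(f'pics/{n}.png')[c[1]:c[3],c[0]:c[2]]; cv2.imwrite(f'pics/{n}_crop.png',cv2.resize(im,None,fx=2.6,fy=2.6 if n=='top0' else 2.4,interpolation=cv2.INTER_CUBIC))
E
```

```text
wide lid flat 2225 mean [0.5167 0.2359 0.1241] rect [514.  236.9] [197.3 133. ] 80.2 zmax 0.13
wide all 3220 mean [0.504  0.2378 0.1284] rect [507.1 238.2] [197.3 147.2] 80.2 zmax 0.166
wide lip 517 mean [0.4497 0.246  0.1473] rect [502.1 238.4] [194.9 137. ] 80.4 zmax 0.166
nar rim 308 mean [ 0.525  -0.1877  0.1205] rect [ 513.3 -185. ] [125.6 114.3] 81.2 zmax 0.13
nar lid 1514 mean [ 0.6082 -0.1988  0.2032] rect [ 607.8 -198.8] [125.9  86. ] 80.5 zmax 0.241
nar lip top 791 mean [ 0.6266 -0.202   0.2256] rect [ 625.8 -201.6] [126.   49.9] 79.7 zmax 0.241
oil 482 mean [0.7377 0.0026 0.1204] rect [751.    4.8] [115.2 100.2] 1.5 zmax 0.207
shaker 120 mean [ 0.47   -0.0012  0.0602] rect [4.786e+02 4.000e-01] [69.6 52.2] 7.1 zmax 0.086
bowl 924 mean [0.5109 0.4902 0.0316] rect [515.9 495.2] [158.5 158.4] 2.2 zmax 0.066
spoon 348 mean [ 0.4218 -0.5009  0.016 ] rect [ 431.4 -495.9] [198.8 158.2] 0.4 zmax 0.03
blue 3619 mean [ 0.2596 -0.2449  0.1245] rect [ 257.4 -260.7] [254.1 261.8] 2.3 zmax 0.167
S wide lid flat 4064 mean [0.5213 0.2447 0.1249] rect [520.  238.1] [198.3 124.3] 80.3 zmax 0.128
S wide lip 1106 mean [0.4481 0.2574 0.1468] rect [447.4 250.5] [196.9  26.3] 80.2 zmax 0.161
S nar rim 275 mean [ 0.5115 -0.1746  0.1184] rect [ 514.3 -180.2] [123.5 114.1] 81.5 zmax 0.126
S nar lid 199 mean [ 0.5939 -0.162   0.1784] rect [ 592.3 -192.8] [127.3  47.6] 80.4 zmax 0.223
```

View pics/top0_crop.png

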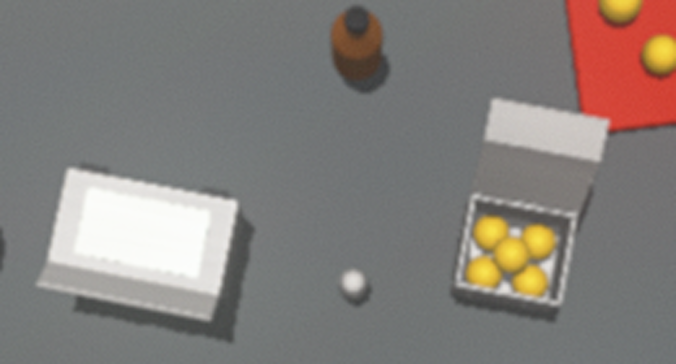

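```bash
cat >> h.py <<'E'
XH=np.array([np.cos(-.168),np.sin(-.168),0]); YH=np.array([-XH[1],XH[0],0]); ZH=np.array([0,0,1.])
NH=np.array([.561,-.190,.120]); WH=np.array([.572,.229,.120])
def rot(tilt,sgn=1):
    # tool z = forward sin(tilt), down cos(tilt); tool x = sgn*YH
    z=XH*np.sin(tilt)-ZH*np.cos(tilt); x=sgn*YH
    return R.from_matrix(np.stack([x,np.cross(z,x),z],1))
def delta(p,r=None,cur=None):
    o=bot.get_obs(); 
    P,Q=(o['eef_pos'],R.from_quat(o['tool_rot'])) if cur is None else cur
    r=Q if r is None else r
    return Q.inv().apply(np.array(p)-P).round(4), np.degrees((Q.inv()*r).as_rotvec()).round(2)
E
python3 - <<'E'
from h import *
o=bot.get_obs()
print(R.from_quat(o['tool_rot']).as_matrix().round(3))
p=o['eef_pos']+[0,0,.12]; print(delta(p))
b=.130
q=NH+XH*b; q[2]=.34
print(q, delta(q,rot(0,1)))
E
```

```text
[[ 0.381  0.925 -0.001]
 [ 0.925 -0.381 -0.002]
 [-0.002 -0.    -1.   ]]
(array([-0.0002, -0.    , -0.12  ]), array([0., 0., 0.]))
[ 0.68916975 -0.21173741  0.34      ] (array([-0.4329,  0.7179, -0.119 ]), array([-1.000e-02,  1.100e-01, -1.277e+01]))
```

The crop confirms it. The left steel bin with the white label and its lip towards the robot is the shut wide bin. The steel bin with potatoes at right is the open narrow one. The blue bin was outside this crop and doesn't match either description. I'll raise the arm and travel with the fingers shut.

{"api": "jog_arm", "payload": {
  "jaw": [1,1,1,1,1,1,1,1],
  "linear": [
    [0,0,-0.04],
    [0,0,-0.08],
    [0,0,-0.12],
    [-0.02,0.034,-0.12],
    [-0.04,0.068,-0.12],
    [-0.06,0.102,-0.12],
    [-0.08,0.136,-0.12],
    [-0.1,0.17,-0.12]
  ],
  "delta_rot": [
    [0,0,0],
    [0,0,0],
    [0,0,0],
    [0,0,-3],
    [0,0,-6],
    [0,0,-9],
    [0,0,-12.7],
    [0,0,-12.7]
  ]
}}

```text
clock: 0.77
eef_pos: [0.31, 0.3035, 0.3407]
tool_rot: [0.763, 0.646, -0.0, 0.0]
ft_force: [0.7, 0.0, 0.4]
grip_width: 0.0
```

```bash
python3 - <<'E'
from h import *
o=bot.get_obs(); print(o['joint_pos'].round(3),o['grip_width'])
q=NH+XH*.13; q[2]=.34
print(delta(q,rot(0,1)))
E
```

```text
[ 0.775  0.088  0.128  1.612 -0.     0.941] 2.2459738865643743e-05
(array([-0.4455,  0.4591,  0.0008]), array([-0.01,  0.03,  0.11]))
```

{"api": "jog_arm", "payload": {
  "jaw": [1,1,1,1,1,1,1,1],
  "linear": [
    [-0.028,0.029,0],
    [-0.056,0.058,0],
    [-0.084,0.087,0],
    [-0.112,0.116,0],
    [-0.14,0.145,0],
    [-0.168,0.174,0],
    [-0.196,0.203,0],
    [-0.224,0.232,0]
  ],
  "delta_rot": [
    [0,0,0],
    [0,0,0],
    [0,0,0],
    [0,0,0],
    [0,0,0],
    [0,0,0],
    [0,0,0],
    [0,0,0]
  ]
}}

```text
clock: 1.43
eef_pos: [0.5011, 0.0433, 0.3407]
tool_rot: [0.764, 0.645, -0.0, -0.0]
ft_force: [0.1, 1.5, 0.1]
grip_width: 0.0
```

{"api": "jog_arm", "payload": {
  "jaw": [1,1,1,1,1,1,1,1],
  "linear": [
    [-0.028,0.029,0],
    [-0.056,0.058,0],
    [-0.084,0.087,0],
    [-0.112,0.116,0],
    [-0.14,0.145,0],
    [-0.168,0.174,0],
    [-0.196,0.203,0],
    [-0.22,0.226,0]
  ],
  "delta_rot": [
    [0,0,0],
    [0,0,0],
    [0,0,0],
    [0,0,0],
    [0,0,0],
    [0,0,0],
    [0,0,0],
    [0,0,0]
  ]
}}

```text
clock: 2.1
eef_pos: [0.6819, -0.208, 0.3372]
tool_rot: [0.764, 0.645, 0.001, 0.002]
ft_force: [1.6, -0.0, 1.1]
grip_width: -0.0002
```

```bash
python3 - <<'E'
from h import *
o=bot.get_obs(); print(o['joint_pos'].round(3),o['eef_pos'])
q=NH+XH*.125; q[2]=.235
print(delta(q,rot(0,1)))
snap('scene','s1'); snap('top','t1')
a=cv2.imread('pics/s1.png')[100:400,180:480]; b=cv2.imread('pics/t1.png')[120:300,310:490]
cv2.imwrite('pics/m1.png',np.hstack([cv2.resize(a,(400,400)),cv2.resize(b,(400,400))]))
E
```

```text
[-0.296  0.822  1.268  2.012  0.    -0.127] [ 0.68191055 -0.20804794  0.33724729]
(array([-0.0024,  0.0023,  0.1023]), array([ 0.25,  0.03, -0.09]))
```

View pics/m1.png

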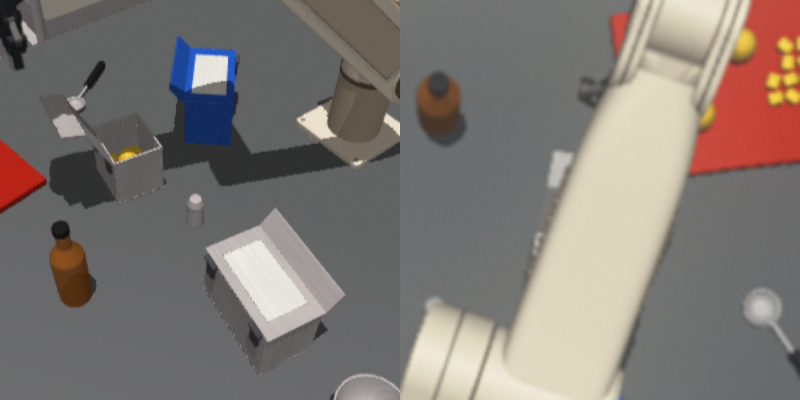

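The scene view shows the gripper off to the left of the narrow bin, behind its open lid, and everything still in place. The lid stands at about (75,115) in this crop. I'll descend behind the lip.

{"api": "jog_arm", "payload": {
  "jaw": [1,1,1,1,1,1,1,1],
  "linear": [
    [0,0,0.02],
    [0,0,0.04],
    [0,0,0.06],
    [0,0,0.08],
    [0,0,0.1],
    [0,0,0.105],
    [0,0,0.105],
    [0,0,0.105]
  ],
  "delta_rot": [
    [0,0,0],
    [0,0,0],
    [0,0,0],
    [0,0,0],
    [0,0,0],
    [0,0,0],
    [0,0,0],
    [0,0,0]
  ]
}}

```text
clock: 2.87
eef_pos: [0.6817, -0.2061, 0.2342]
tool_rot: [0.764, 0.645, 0.001, 0.002]
ft_force: [0.5, 0.3, 0.2]
grip_width: -0.0006
```

```bash
python3 - <<'E'
from h import *
o=bot.get_obs(); print(o['joint_pos'].round(3),o['eef_pos'],o['ft_force'])
snap('scene','s2'); snap('wrist','w2')
a=cv2.imread('pics/s2.png')[150:350,150:350]; b=cv2.imread('pics/w2.png')
cv2.imwrite('pics/m2.png',np.hstack([cv2.resize(a,(400,400)),cv2.resize(b,(400,300))[:300].repeat(1,0) if 0 else cv2.copyMakeBorder(cv2.resize(b,(400,300)),0,100,0,0,0)]))
E
```

```text
[-0.294  0.706  0.77   1.63   0.    -0.125] [ 0.6817432  -0.20613401  0.23417532] [0.4912548  0.26869233 0.16145543]
```

View pics/m2.png

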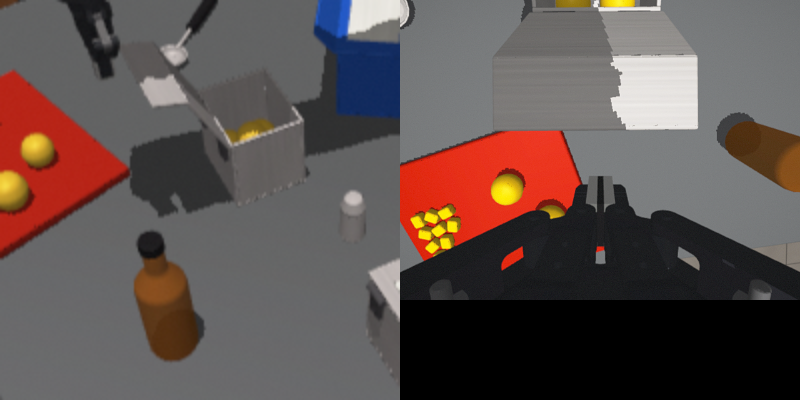

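The wrist view shows the fingers centred behind the narrow lid's lip. The lip edge is at row 128 of the wrist picture and the tips at row 178, so there is a gap. I'll push towards the robot along −y.

{"api": "jog_arm", "payload": {
  "jaw": [1,1,1,1,1,1,1,1],
  "linear": [
    [0,-0.01,0],
    [0,-0.018,0],
    [0,-0.026,0],
    [0,-0.034,0],
    [0,-0.042,0],
    [0,-0.05,0],
    [0,-0.058,0],
    [0,-0.066,0]
  ],
  "delta_rot": [
    [0,0,0],
    [0,0,0],
    [0,0,0],
    [0,0,0],
    [0,0,0],
    [0,0,0],
    [0,0,0],
    [0,0,0]
  ]
}}

```text
clock: 3.63
eef_pos: [0.6172, -0.1955, 0.2349]
tool_rot: [0.764, 0.645, 0.002, 0.003]
ft_force: [0.4, 0.3, -0.2]
grip_width: -0.0001
```

{"api": "jog_arm", "payload": {
  "jaw": [1,1,1,1,1,1,1,1],
  "linear": [
    [0,-0.008,0],
    [0,-0.016,0],
    [0,-0.024,0],
    [0,-0.032,0],
    [0,-0.036,0],
    [0,-0.04,0],
    [0,-0.042,0],
    [0,-0.042,0]
  ],
  "delta_rot": [
    [0,0,0],
    [0,0,0],
    [0,0,0],
    [0,0,0],
    [0,0,0],
    [0,0,0],
    [0,0,0],
    [0,0,0]
  ]
}}

```text
clock: 4.3
eef_pos: [0.5753, -0.1883, 0.2334]
tool_rot: [0.764, 0.645, 0.002, 0.002]
ft_force: [-0.3, -0.1, -0.6]
grip_width: 0.0002
```

```bash
python3 - <<'E'
from h import *
o=bot.get_obs(); print(o['eef_pos'],o['ft_force'])
snap('scene','s3'); snap('wrist','w3')
a=cv2.imread('pics/s3.png')[100:400,180:480]; b=cv2.imread('pics/w3.png')
cv2.imwrite('pics/m3.png',np.hstack([cv2.resize(a,(400,400)),cv2.copyMakeBorder(cv2.resize(b,(400,300)),0,100,0,0,0)]))
E
```

```text
[ 0.57531367 -0.18832265  0.23336792] [-0.29940937 -0.1390823  -0.61010371]
```

View pics/m3.png

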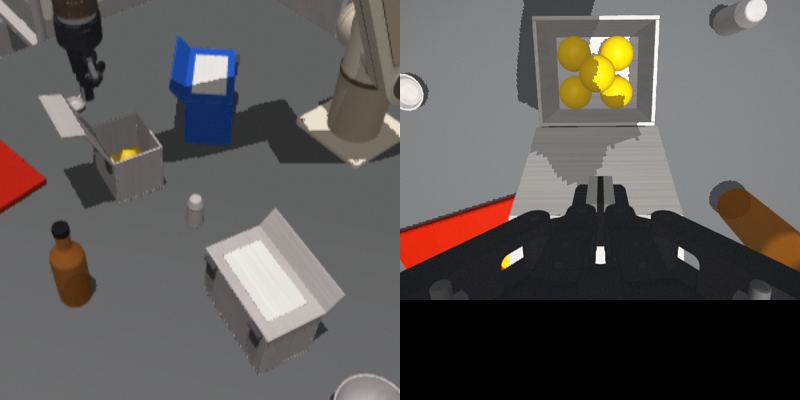

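The lid is still open, and the fingers appear to have passed over it. I'll measure the tip and lid from the wrist depth.

```bash
python3 - <<'E'
from h import *
W=cloud('w3'); W2=cloud('w2')
for v in (285,295,300,310,325,335): 
  print(v,W[v,960-640 if 0 else 318].round(3), W[v,210].round(3))
z=np.load('pics/w3.npz'); print(z['o'])
# finger tip pixels (u,v full res) ~ (320,288)
for v in range(276,310,4): print('w2',v,W2[v,[312,330]].round(3).tolist(),'w3',W[v,[312,330]].round(3).tolist())
print('lip w2', [ (v,W2[v,320].round(3).tolist()) for v in range(80,216,12)])
print('lid w3',[ (v,W[v,240].round(3).tolist()) for v in range(190,350,16)])
E
```

```text
285 [ 0.563 -0.188  0.25 ] [ 0.58  -0.248  0.184]
295 [ 0.563 -0.188  0.259] [ 0.583 -0.247  0.192]
300 [ 0.563 -0.188  0.262] [ 0.584 -0.246  0.195]
310 [ 0.562 -0.188  0.271] [ 0.587 -0.245  0.2  ]
325 [ 0.563 -0.188  0.279] [ 0.591 -0.244  0.208]
335 [ 0.566 -0.188  0.279] [ 0.593 -0.243  0.213]
[ 0.50837548 -0.17741514  0.38409978]
w2 276 [[0.762, -0.23, -0.002], [0.765, -0.212, -0.001]] w3 [[0.585, -0.195, 0.181], [0.587, -0.186, 0.18]]
w2 280 [[0.767, -0.231, -0.002], [0.77, -0.213, -0.002]] w3 [[0.587, -0.196, 0.182], [0.589, -0.186, 0.182]]
w2 284 [[0.669, -0.208, 0.251], [0.67, -0.202, 0.251]] w3 [[0.562, -0.19, 0.25], [0.563, -0.184, 0.25]]
w2 288 [[0.669, -0.208, 0.254], [0.67, -0.202, 0.254]] w3 [[0.562, -0.19, 0.254], [0.564, -0.184, 0.252]]
w2 292 [[0.669, -0.208, 0.258], [0.67, -0.202, 0.258]] w3 [[0.563, -0.19, 0.256], [0.563, -0.184, 0.256]]
w2 296 [[0.669, -0.208, 0.261], [0.67, -0.202, 0.262]] w3 [[0.562, -0.19, 0.259], [0.563, -0.184, 0.259]]
w2 300 [[0.67, -0.208, 0.264], [0.67, -0.202, 0.264]] w3 [[0.562, -0.19, 0.263], [0.563, -0.184, 0.263]]
w2 304 [[0.669, -0
[... 182 characters left out ...]
84, 0.268]]
lip w2 [(80, [0.6, -0.193, 0.209]), (92, [0.605, -0.194, 0.219]), (104, [0.61, -0.195, 0.221]), (116, [0.614, -0.196, 0.223]), (128, [0.618, -0.196, 0.223]), (140, [0.623, -0.197, 0.225]), (152, [0.627, -0.198, 0.226]), (164, [0.631, -0.199, 0.226]), (176, [0.636, -0.199, 0.228]), (188, [0.64, -0.2, 0.229]), (200, [0.644, -0.201, 0.231]), (212, [0.699, -0.211, -0.001])]
lid w3 [(190, [0.546, -0.241, 0.097]), (206, [0.553, -0.238, 0.122]), (222, [0.56, -0.236, 0.138]), (238, [0.566, -0.235, 0.151]), (254, [0.572, -0.234, 0.164]), (270, [0.578, -0.233, 0.175]), (286, [0.583, -0.232, 0.186]), (302, [0.588, -0.232, 0.194]), (318, [0.591, -0.231, 0.205]), (334, [0.596, -0.23, 0.213])]
```

```bash
python3 - <<'E'
import cv2
b=cv2.imread('pics/w2.png')[260:460,220:420]
a=cv2.imread('pics/s3.png')[90:200,200:310]
cv2.imwrite('pics/m4.png',cv2.hconcat([cv2.resize(b,(400,400),interpolation=2),cv2.resize(a,(400,400),interpolation=2)]))
E
```

```text
(no output)
```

View pics/m4.png

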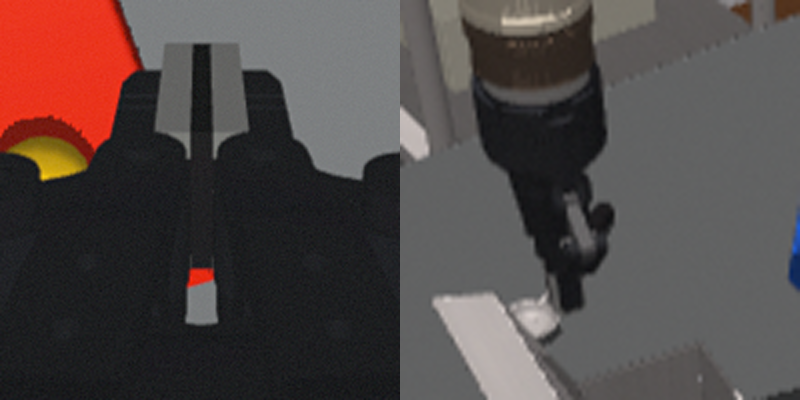

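```bash
python3 - <<'E'
from h import *
W=cloud('s3')[90:190,200:300].reshape(-1,3)
o=np.array([.575,-.188]); 
m=(np.hypot(W[:,0]-.575,W[:,1]+.188)<.03)&(W[:,2]>.19)
P=W[m]; P=P[np.argsort(P[:,2])]; print(P[:25].round(3).tolist())
E
```

```text
[[0.594, -0.202, 0.196], [0.595, -0.205, 0.198], [0.596, -0.206, 0.202], [0.6, -0.194, 0.206], [0.604, -0.19, 0.214], [0.569, -0.181, 0.244], [0.571, -0.182, 0.244], [0.577, -0.18, 0.245], [0.585, -0.181, 0.245], [0.58, -0.181, 0.246], [0.584, -0.184, 0.246], [0.587, -0.183, 0.247], [0.587, -0.192, 0.248], [0.576, -0.178, 0.249], [0.588, -0.185, 0.25], [0.585, -0.181, 0.251], [0.587, -0.182, 0.251], [0.587, -0.191, 0.251], [0.579, -0.176, 0.251], [0.585, -0.175, 0.252], [0.574, -0.176, 0.252], [0.572, -0.174, 0.252], [0.582, -0.176, 0.253], [0.588, -0.184, 0.253], [0.586, -0.183, 0.253]]
```

Both cameras put the shut fingertips about 13–16 mm above the reported TCP, where the text says 17 mm below. That explains passing over the edge without contact. I'll go back over the lip, descend further and push again.

{"api": "jog_arm", "payload": {
  "jaw": [1,1,1,1,1,1,1,1],
  "linear": [
    [0,0.02,-0.01],
    [0,0.04,-0.01],
    [0,0.06,-0.01],
    [0,0.08,-0.01],
    [0,0.1,-0.01],
    [0,0.107,0.01],
    [0,0.107,0.036],
    [0,0.107,0.036]
  ],
  "delta_rot": [
    [0,0,0],
    [0,0,0],
    [0,0,0],
    [0,0,0],
    [0,0,0],
    [0,0,0],
    [0,0,0],
    [0,0,0]
  ]
}}

```text
clock: 5.07
eef_pos: [0.6785, -0.2054, 0.1895]
tool_rot: [0.764, 0.645, -0.002, -0.003]
ft_force: [-0.6, 1.4, -1.2]
grip_width: 0.0003
```

{"api": "jog_arm", "payload": {
  "jaw": [1,1,1,1,1,1,1,1],
  "linear": [
    [0,0,0],
    [0,-0.008,0],
    [0,-0.016,0],
    [0,-0.024,0],
    [0,-0.031,0],
    [0,-0.038,0],
    [0,-0.045,0],
    [0,-0.052,0]
  ],
  "delta_rot": [
    [0,0,0],
    [0,0,0],
    [0,0,0],
    [0,0,0],
    [0,0,0],
    [0,0,0],
    [0,0,0],
    [0,0,0]
  ]
}}

```text
clock: 5.73
eef_pos: [0.6309, -0.198, 0.2007]
tool_rot: [0.764, 0.645, 0.003, 0.005]
ft_force: [0.3, -0.7, 0.1]
grip_width: -0.0005
```

```bash
python3 - <<'E'
from h import *
o=bot.get_obs(); print(o['eef_pos'],o['ft_force'])
snap('wrist','w5')
W=cloud('w5'); print('lid',[ (v,W[v,240].round(3).tolist()) for v in range(100,400,24)])
E
```

```text
[ 0.63091345 -0.19804546  0.20074683] [ 0.29609932 -0.66101655  0.14193139]
lid [(100, [0.541, -0.244, 0.031]), (124, [0.56, -0.223, 0.159]), (148, [0.569, -0.217, 0.202]), (172, [0.575, -0.214, 0.226]), (196, [0.581, -0.214, 0.232]), (220, [0.587, -0.215, 0.236]), (244, [0.593, -0.215, 0.239]), (268, [0.599, -0.216, 0.243]), (292, [0.605, -0.217, 0.245]), (316, [0.61, -0.217, 0.25]), (340, [0.743, -0.292, 0.015]), (364, [0.618, -0.217, 0.261]), (388, [0.61, -0.211, 0.282])]
```

View pics/w5.png

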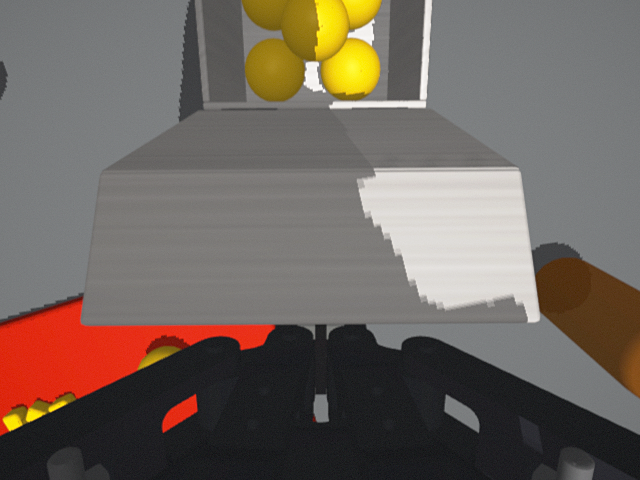

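The lid is being carried forward by the fingers, with its edge at z 0.25 (row 322). I'll continue past upright.

{"api": "jog_arm", "payload": {
  "jaw": [1,1,1,1,1,1,1,1],
  "linear": [
    [0,-0.008,0],
    [0,-0.016,0],
    [0,-0.024,0],
    [0,-0.032,0],
    [0,-0.04,0],
    [0,-0.047,0],
    [0,-0.054,0],
    [0,-0.06,0]
  ],
  "delta_rot": [
    [0,0,0],
    [0,0,0],
    [0,0,0],
    [0,0,0],
    [0,0,0],
    [0,0,0],
    [0,0,0],
    [0,0,0]
  ]
}}

```text
clock: 6.45
eef_pos: [0.5704, -0.1876, 0.1979]
tool_rot: [0.764, 0.645, 0.002, 0.003]
ft_force: [-0.3, 0.5, 0.6]
grip_width: 0.0002
```

```bash
python3 - <<'E'
from h import *
o=bot.get_obs(); print(o['eef_pos'],o['ft_force'])
snap('wrist','w6')
W=cloud('w6'); print('lid',[ (v,W[v,240].round(3).tolist()) for v in range(10,400,30)])
E
```

```text
[ 0.57035707 -0.18757569  0.19785301] [-0.2662018   0.51567303  0.56824634]
lid [(10, [0.414, -0.224, -0.001]), (40, [0.452, -0.215, 0.087]), (70, [0.458, -0.23, 0.017]), (100, [0.48, -0.234, 0.023]), (130, [0.501, -0.237, 0.031]), (160, [0.522, -0.241, 0.037]), (190, [0.543, -0.244, 0.044]), (220, [0.527, -0.205, 0.231]), (250, [0.534, -0.204, 0.24]), (280, [0.539, -0.204, 0.249]), (310, [0.544, -0.204, 0.256]), (340, [0.55, -0.204, 0.261]), (370, [0.558, -0.206, 0.259])]
```

View pics/w6.png

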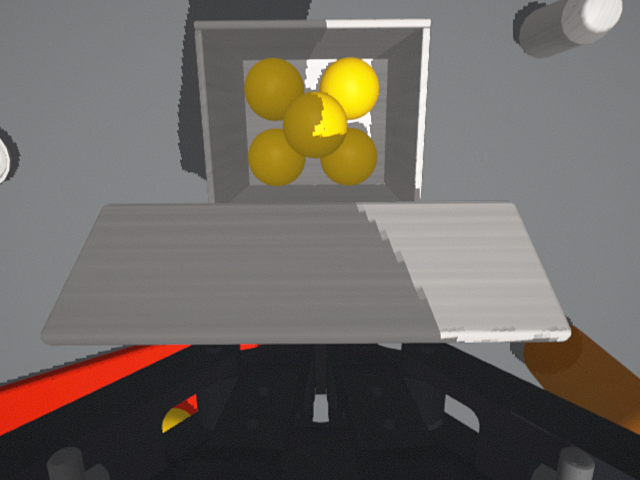

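The lid is past balance at about 1.3 rad, possibly mid-fall. I'll nudge a little more and let time pass.

{"api": "jog_arm", "payload": {
  "jaw": [1,1,1,1,1,1,1,1],
  "linear": [
    [0,-0.004,0],
    [0,-0.008,0],
    [0,-0.012,-0.01],
    [0,-0.012,-0.04],
    [0,-0.012,-0.08],
    [0,-0.012,-0.12],
    [0,-0.012,-0.16],
    [0,-0.012,-0.16]
  ],
  "delta_rot": [
    [0,0,0],
    [0,0,0],
    [0,0,0],
    [0,0,0],
    [0,0,0],
    [0,0,0],
    [0,0,0],
    [0,0,0]
  ]
}}

```text
clock: 7.17
eef_pos: [0.5601, -0.186, 0.3672]
tool_rot: [0.764, 0.645, 0.006, 0.009]
ft_force: [-0.0, 0.3, 1.7]
grip_width: -0.0002
```

```bash
python3 - <<'E'
from h import *
o=bot.get_obs(); print(o['eef_pos'],o['ft_force'])
snap('scene','s7')
a=cv2.imread('pics/s7.png')[100:400,150:450]
cv2.imwrite('pics/m7.png',cv2.resize(a,(600,600)))
W=cloud('s7')
def show(n,u0,u1,v0,v1,zl,zh):
    P=W[v0:v1,u0:u1].reshape(-1,3); P=P[(P[:,2]>zl)&(P[:,2]<zh)]
    r=cv2.minAreaRect((P[:,:2]*1000).astype(np.float32))
    print(n,len(P),'mean',P.mean(0).round(4),'rect',np.round(r[0],1),np.round(r[1],1),round(r[2],1),'zmax',P[:,2].max().round(3),'zpct',np.percentile(P[:,2],[10,50,90]).round(4))
show('S nar lid flat',240,305,180,250,.114,.13)
show('S nar lip',240,305,180,250,.135,.18)
show('S wide lid flat',330,440,255,380,.117,.128)
show('S wide lip',330,440,255,380,.135,.2)
E
```

```text
[ 0.56007763 -0.18599321  0.36724831] [-0.02925137  0.27230834  1.70555833]
S nar lid flat 404 mean [ 0.5468 -0.1699  0.1235] rect [ 514.  -180.6] [127.8 114.1] 80.3 zmax 0.13 zpct [0.117  0.1245 0.1289]
S nar lip 1088 mean [ 0.4945 -0.1677  0.1491] rect [ 496.3 -176.7] [130.3  90.5] 81.0 zmax 0.18 zpct [0.1373 0.1476 0.1624]
S wide lid flat 4058 mean [0.5214 0.2451 0.1249] rect [520.6 237.8] [199.2 123.9] 80.5 zmax 0.128 zpct [0.1229 0.1251 0.1269]
S wide lip 1106 mean [0.4481 0.2577 0.1467] rect [447.3 250.5] [196.5  25.5] 80.3 zmax 0.16 zpct [0.1374 0.1469 0.1557]
```

View pics/m7.png

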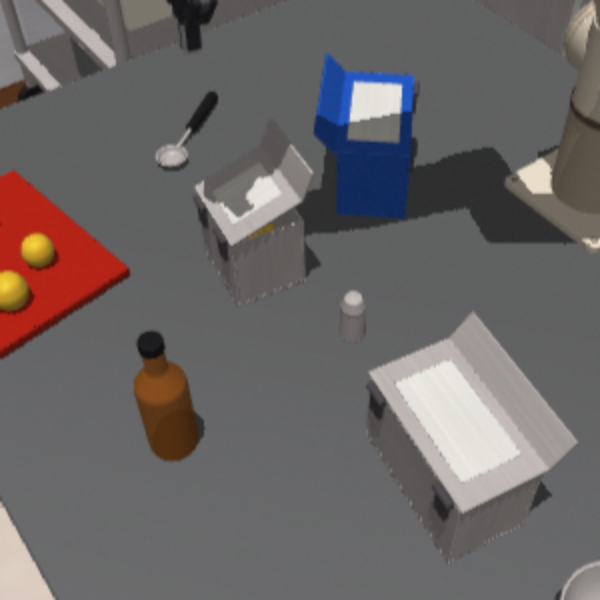

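That frame catches the lid mid-fall, with a gap still visible at (260,228). The wide lid and the bystanders are unmoved. I'll work out the transfer to the wide bin and check the shut lid from there.

```bash
cat >> h.py <<'E'
def tcp_for(phi,rho,th,H=WH):
    C=H+rho*(-XH*np.cos(phi)+ZH*np.sin(phi)); r=rot(th); M=r.as_matrix()
    return C+.013*M[:,2]-.011*M[:,1], r
def tcp_C(front,up,th,H=WH): return tcp_for(np.arctan2(up,front),np.hypot(front,up),th,H)
E
python3 - <<'E'
from h import *
o=bot.get_obs()
p,r=tcp_C(.19,.019,np.radians(45)); print(p)
print(delta(p+[0,0,.2],rot(0)), delta(p+[0,0,.2],r))
E
```

```text
[0.38606928 0.26053359 0.12202944]
(array([ 0.4109, -0.247 ,  0.0361]), array([ 0.96,  0.14, -0.06])) (array([ 0.4109, -0.247 ,  0.0361]), array([-4.404e+01,  1.600e-01, -1.000e-02]))
```

{"api": "jog_arm", "payload": {
  "jaw": [1,1,1,1,1,1,1,1],
  "linear": [
    [0.034,-0.02,0],
    [0.068,-0.04,0],
    [0.102,-0.06,0],
    [0.136,-0.08,0],
    [0.17,-0.1,0],
    [0.204,-0.12,0],
    [0.238,-0.14,0],
    [0.272,-0.16,0]
  ],
  "delta_rot": [
    [0,0,0],
    [0,0,0],
    [0,0,0],
    [0,0,0],
    [-5,0,0],
    [-10,0,0],
    [-15,0,0],
    [-20,0,0]
  ]
}}

```text
clock: 7.88
eef_pos: [0.4447, 0.1107, 0.3553]
tool_rot: [0.753, 0.634, 0.115, 0.136]
ft_force: [0.8, 1.3, -0.1]
grip_width: 0.0
```

```bash
python3 - <<'E'
from h import *
o=bot.get_obs(); print(o['joint_pos'].round(3),o['eef_pos'],o['clock'])
snap('scene','s8')
a=cv2.imread('pics/s8.png')[100:400,150:450]
cv2.imwrite('pics/m8.png',cv2.resize(a,(600,600)))
W=cloud('s8')
P=W[180:250,240:305].reshape(-1,3)
l=(P-NH)@np.stack([-XH,YH,ZH],1)
for f in range(-10,160,10):
    m=(l[:,0]>f/1000)&(l[:,0]<f/1000+.01)&(abs(l[:,1])<.05)&(l[:,2]>-.02); print(f,m.sum(), (l[m,2].mean()*1000).round(1) if m.sum() else '')
p,r=tcp_C(.19,.019,np.radians(45)); print(delta(p+[0,0,.15],r))
E
```

```text
[ 0.366 -0.126 -0.106  1.279 -0.179  0.509] [0.4446584  0.11069085 0.3553303 ] 7.8833
-10 106 -2.6
0 112 2.9
10 97 5.0
20 96 5.0
30 99 4.9
40 93 4.9
50 99 4.8
60 90 5.2
70 94 4.8
80 91 4.7
90 87 4.2
100 108 5.3
110 140 13.4
120 104 25.2
130 33 34.0
140 0 
150 0 
(array([ 0.1309, -0.0953,  0.0511]), array([-24.8 ,  -0.7 ,   0.72]))
```

View pics/m8.png

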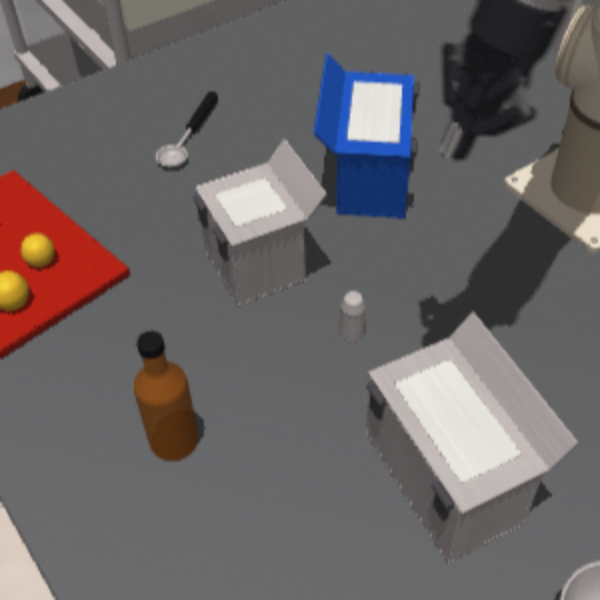

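The narrow lid is now flat and shut, with its measured profile level at 5 mm above the rim line over the full plate. On to staging for the wide bin.

{"api": "jog_arm", "payload": {
  "jaw": [1,1,1,1,1,1,1,1],
  "linear": [
    [0.025,-0.018,0.01],
    [0.05,-0.036,0.02],
    [0.075,-0.054,0.03],
    [0.1,-0.072,0.04],
    [0.125,-0.09,0.05],
    [0.131,-0.095,0.051],
    [0.131,-0.095,0.051],
    [0.131,-0.095,0.051]
  ],
  "delta_rot": [
    [-5,0,0],
    [-10,0,0],
    [-15,0,0.4],
    [-20,0,0.7],
    [-24.8,-0.7,0.7],
    [-24.8,-0.7,0.7],
    [-24.8,-0.7,0.7],
    [-24.8,-0.7,0.7]
  ]
}}

```text
clock: 8.6
eef_pos: [0.3974, 0.2511, 0.2746]
tool_rot: [0.71, 0.591, 0.242, 0.296]
ft_force: [0.3, -0.8, -0.4]
grip_width: -0.0003
```

```bash
python3 - <<'E'
from h import *
o=bot.get_obs(); print(o['joint_pos'].round(3),o['eef_pos'],o['clock'])
p,r=tcp_C(.19,.019,np.radians(45)); print(p,delta(p,r))
E
```

```text
[ 1.021 -0.114 -0.496  0.851 -0.724  1.074] [0.39741367 0.25107469 0.27464031] 8.6
[0.38606928 0.26053359 0.12202944] (array([ 0.0082, -0.117 ,  0.0988]), array([ 0.  ,  0.92, -0.41]))
```

{"api": "jog_arm", "payload": {
  "jaw": [1,1,1,1,1,1,1,1],
  "linear": [
    [0.008,-0.023,0.02],
    [0.008,-0.047,0.04],
    [0.008,-0.07,0.059],
    [0.008,-0.094,0.079],
    [0.008,-0.117,0.099],
    [0.008,-0.117,0.099],
    [0.008,-0.117,0.099],
    [0.008,-0.117,0.099]
  ],
  "delta_rot": [
    [0,0.9,-0.4],
    [0,0.9,-0.4],
    [0,0.9,-0.4],
    [0,0.9,-0.4],
    [0,0.9,-0.4],
    [0,0.9,-0.4],
    [0,0.9,-0.4],
    [0,0.9,-0.4]
  ]
}}

```text
clock: 9.27
eef_pos: [0.3885, 0.2606, 0.1244]
tool_rot: [0.708, 0.593, 0.249, 0.293]
ft_force: [0.6, 0.5, 1.0]
grip_width: 0.0003
```

```bash
python3 - <<'E'
from h import *
o=bot.get_obs(); print(o['joint_pos'].round(3),o['eef_pos'],o['ft_force'],o['clock'])
p,r=tcp_C(.19,.019,np.radians(45)); print(p,delta(p,r))
c=snap('wrist','w9'); snap('scene','s9')
a=cv2.imread('pics/s9.png')[180:430,280:530]; b=cv2.imread('pics/w9.png')
cv2.imwrite('pics/m9.png',np.hstack([cv2.resize(a,(400,400)),cv2.copyMakeBorder(cv2.resize(b,(400,300)),0,100,0,0,0)]))
# tip and lip from clouds in tool frame / bin frame
W=cloud('w9'); B=np.stack([-XH,YH,ZH],1)
M=R.from_quat(o['tool_rot']).as_matrix()
print('tip toolframe',[((W[v,328]-o['eef_pos'])@M).round(3).tolist() for v in range(270,320,6)])
l=(W-WH)@B
for v in range(0,300,15): print(v,l[v,320].round(3))
E
```

```text
[ 1.054  0.095 -0.76   0.385 -0.729  1.102] [0.38853258 0.26057118 0.12439977] [0.59334843 0.4727313  0.98387023] 9.2667
[0.38606928 0.26053359 0.12202944] (array([-0.0005, -0.0034, -0.    ]), array([ 0.15,  0.02, -0.41]))
tip toolframe [[0.004, 0.021, 0.09], [0.004, 0.023, 0.086], [0.002, -0.013, -0.015], [0.002, -0.013, -0.021], [0.002, -0.013, -0.025], [0.002, -0.013, -0.03], [0.002, -0.013, -0.035], [0.001, -0.013, -0.04], [0.001, -0.013, -0.043]]
0 [ 0.231  0.    -0.121]
15 [ 0.225  0.    -0.121]
30 [ 0.216  0.    -0.122]
45 [ 0.208  0.    -0.122]
60 [ 0.199  0.    -0.122]
75 [ 0.191 -0.    -0.121]
90 [ 0.179 -0.    -0.122]
105 [ 0.168 -0.    -0.122]
120 [ 0.156 -0.    -0.123]
135 [ 0.144 -0.    -0.122]
150 [ 0.13  -0.    -0.121]
165 [ 0.114 -0.001 -0.122]
180 [ 0.108 -0.001 -0.113]
195 [ 0.109 -0.001 -0.1  ]
210 [ 0.108 -0.001 -0.088]
225 [ 0.108 -0.001 -0.077]
240 [ 0.108 -0.001 -0.065]
255 [ 0.108 -0.001 -0.054]
270 [ 0.108 -0.001 -0.044]
285 [ 0.207 -0.     0.007]
```

View pics/m9.png

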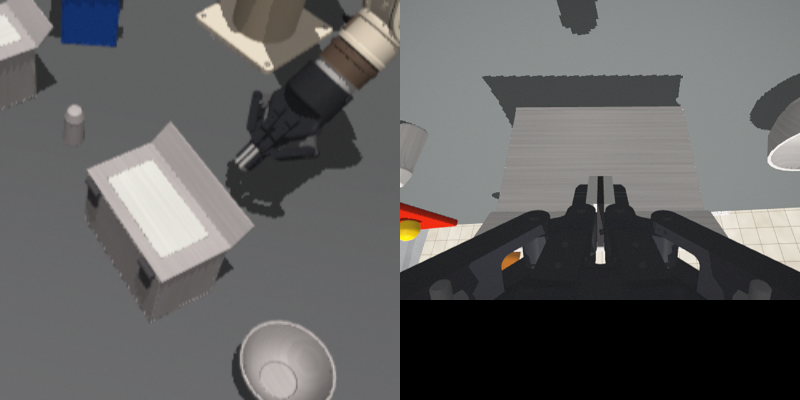

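The scene view shows the shut fingers at (250,155), centred in front of the wide lip and clear of the shaker and bowl. I'll compute the approach and lifting arc.

```bash
cat > arc.py <<'E'
from h import *
import sys
def arc(phis,ths,rho=.127,f=None,H=WH-.0015*XH):
    for ph,th in zip(phis,ths):
        p,r=tcp_for(np.radians(ph),rho,np.radians(th),H); d=delta(p,r); print(round(ph,1),round(th,1),d[0].round(3).tolist(),d[1].round(1).tolist())
E
python3 - <<'E'
from arc import *
for f in (.17,.155,.145,.136,.130):
    p,r=tcp_C(f,.019,np.radians(45),WH-.0015*XH); print(f,[x.round(3).tolist() for x in delta(p,r)])
E
```

```text
0.17 [[-0.001, 0.01, 0.014], [0.18, -0.13, -0.44]]
0.155 [[-0.001, 0.02, 0.024], [0.18, -0.13, -0.44]]
0.145 [[-0.001, 0.027, 0.032], [0.18, -0.13, -0.44]]
0.136 [[-0.001, 0.034, 0.038], [0.18, -0.13, -0.44]]
0.13 [[-0.001, 0.038, 0.042], [0.18, -0.13, -0.44]]
```

{"api": "jog_arm", "payload": {
  "jaw": [1,1,1,1,1,1,1,1],
  "linear": [
    [-0.001,0.01,0.014],
    [-0.001,0.015,0.019],
    [-0.001,0.02,0.024],
    [-0.001,0.027,0.032],
    [-0.001,0.034,0.038],
    [-0.001,0.038,0.042],
    [-0.001,0.038,0.042],
    [-0.001,0.038,0.042]
  ],
  "delta_rot": [
    [0,0,0],
    [0,0,0],
    [0,0,0],
    [0,0,0],
    [0,0,0],
    [0,0,0],
    [0,0,0],
    [0,0,0]
  ]
}}

```text
clock: 10.03
eef_pos: [0.4423, 0.2498, 0.1197]
tool_rot: [0.707, 0.595, 0.248, 0.292]
ft_force: [0.4, 0.7, -0.3]
grip_width: -0.0001
```

```bash
python3 - <<'E'
from arc import *
o=bot.get_obs(); print(o['joint_pos'].round(3),o['eef_pos'],o['ft_force'],o['clock'])
phs=8.6+np.array([0,3,7,12,17,22,27,32.]); arc(phs,45-(phs-8.6)*.3)
E
```

```text
[ 0.91   0.132 -0.749  0.247 -0.673  0.924] [0.44231967 0.24981466 0.11971985] [ 0.41980623  0.6778486  -0.342619  ] 10.0333
8.6 45.0 [0.001, 0.006, 0.002] [0.1, 0.0, -0.2]
11.6 44.1 [0.001, 0.011, -0.002] [1.0, 0.0, -0.2]
15.6 42.9 [0.001, 0.018, -0.006] [2.2, 0.0, -0.2]
20.6 41.4 [0.001, 0.028, -0.012] [3.7, 0.0, -0.2]
25.6 39.9 [0.001, 0.038, -0.016] [5.2, 0.0, -0.2]
30.6 38.4 [0.001, 0.048, -0.02] [6.7, -0.0, -0.2]
35.6 36.9 [0.001, 0.059, -0.022] [8.2, -0.0, -0.2]
40.6 35.4 [0.001, 0.069, -0.024] [9.7, -0.0, -0.2]
```

{"api": "jog_arm", "payload": {
  "jaw": [1,1,1,1,1,1,1,1],
  "linear": [
    [0.001,0.006,0.002],
    [0.001,0.011,-0.002],
    [0.001,0.018,-0.006],
    [0.001,0.028,-0.012],
    [0.001,0.038,-0.016],
    [0.001,0.048,-0.02],
    [0.001,0.059,-0.022],
    [0.001,0.069,-0.024]
  ],
  "delta_rot": [
    [0,0,0],
    [1,0,0],
    [2.2,0,0],
    [3.7,0,0],
    [5.2,0,0],
    [6.7,0,0],
    [8.2,0,0],
    [9.7,0,0]
  ]
}}

```text
clock: 10.7
eef_pos: [0.472, 0.2452, 0.185]
tool_rot: [0.728, 0.615, 0.195, 0.23]
ft_force: [-6.8, -1.2, 3.4]
grip_width: 0.0003
```

```bash
python3 - <<'E'
from arc import *
o=bot.get_obs(); print(o['joint_pos'].round(3),o['eef_pos'],o['ft_force'],o['clock'])
phs=8.6+np.array([37,42,47,52,57,62,67,72.]); arc(phs,45-(phs-8.6)*.3)
snap('scene','s10'); snap('wrist','w10')
a=cv2.imread('pics/s10.png')[180:430,280:530]; b=cv2.imread('pics/w10.png')
cv2.imwrite('pics/m10.png',np.hstack([cv2.resize(a,(400,400)),cv2.copyMakeBorder(cv2.resize(b,(400,300)),0,100,0,0,0)]))
E
```

```text
[ 0.752  0.052 -0.5    0.616 -0.475  0.821] [0.47203082 0.24518931 0.18500064] [-6.80693073 -1.22955373  3.44689411] 10.7
45.6 33.9 [0.001, 0.012, -0.002] [1.2, -0.0, 0.0]
50.6 32.4 [0.001, 0.023, -0.004] [2.7, -0.0, 0.0]
55.6 30.9 [0.001, 0.034, -0.004] [4.2, -0.0, 0.0]
60.6 29.4 [0.001, 0.045, -0.004] [5.7, -0.0, 0.0]
65.6 27.9 [0.001, 0.055, -0.003] [7.2, -0.0, 0.0]
70.6 26.4 [0.001, 0.066, -0.0] [8.7, -0.0, 0.0]
75.6 24.9 [0.001, 0.076, 0.003] [10.2, -0.0, 0.0]
80.6 23.4 [0.001, 0.086, 0.007] [11.7, -0.0, 0.0]
```

View pics/m10.png

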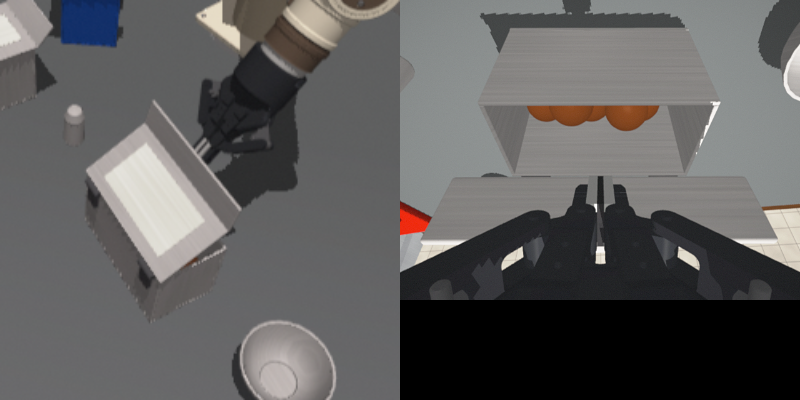

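```bash
python3 - <<'E'
from arc import *
o=bot.get_obs(); M=R.from_quat(o['tool_rot']).as_matrix(); B=np.stack([-XH,YH,ZH],1)
C=o['eef_pos']-.014*M[:,2]+.012*M[:,1]; print('C',((C-WH)@B).round(4), o['ft_force'].round(1))
W=cloud('w10'); l=(W-WH)@B
for v in range(220,400,10): print(v,l[v,230].round(3),l[v,500-80].round(3))
W=cloud('s10'); l=((W-WH)@B)[180:430,280:530].reshape(-1,3); l=l[(abs(l[:,1])<.08)&(l[:,2]>.0)]
for f in range(-10,150,10):
    m=(l[:,0]>f/1e3)&(l[:,0]<f/1e3+.01)
    if m.sum(): print(f,m.sum(),np.percentile(l[m,2],[5,50,95]).round(3))
E
```

```text
C [0.0969 0.0007 0.0861] [-4.   2.1  1.7]
220 [ 0.007 -0.068 -0.054] [ 0.007  0.075 -0.053]
230 [ 0.007 -0.067 -0.044] [ 0.007  0.074 -0.044]
240 [ 0.007 -0.065 -0.034] [ 0.007  0.072 -0.034]
250 [ 0.008 -0.064 -0.025] [ 0.006  0.071 -0.025]
260 [ 0.008 -0.063 -0.016] [ 0.008  0.069 -0.016]
270 [ 0.007 -0.062 -0.008] [ 0.005  0.068 -0.009]
280 [ 0.005 -0.061 -0.001] [ 0.003  0.068 -0.002]
290 [ 0.096 -0.037  0.063] [0.096 0.041 0.063]
300 [ 0.095 -0.037  0.067] [0.096 0.04  0.068]
310 [ 0.097 -0.036  0.073] [0.098 0.039 0.074]
320 [ 0.098 -0.035  0.077] [0.097 0.038 0.077]
330 [ 0.099 -0.034  0.082] [0.098 0.037 0.082]
340 [ 0.143 -0.023  0.107] [0.145 0.025 0.108]
350 [ 0.147 -0.022  0.111] [0.146 0.024 0.111]
360 [ 0.147 -0.022  0.114] [0.149 0.023 0.115]
370 [ 0.144 -0.022  0.115] [0.147 0.023 0.116]
380 [ 0.143 -0.022  0.117] [0.143 0.024 0.117]
390 [ 0.142 -0.022  0.119] [0.142 0.023 0.119]
-10 132 [0.001 0.004 0.007]
0 380 [0.004 0.009 0.013]
10 384 [0.011 0.015 0.019]
20 373 [0.017 0.021 0.025]
30 371 [0.022 0.027 0.031]
40 388 [0.029 0.033 0.037]
50 374 [0.035 0.039 0.043]
60 383 [0.041 0.045 0.049]
70 370 [0.047 0.05  0.054]
80 396 [0.052 0.056 0.061]
90 990 [0.061 0.082 0.101]
100 71 [0.091 0.1   0.102]
110 112 [0.084 0.1   0.113]
120 235 [0.096 0.12  0.128]
130 297 [0.12  0.135 0.147]
140 438 [0.115 0.148 0.165]
```

The lid is at 30° and the tip contact is mid-lip, 30 mm from the bend, with a force of about 4–7 N. Continuing the arc.

{"api": "jog_arm", "payload": {
  "jaw": [1,1,1,1,1,1,1,1],
  "linear": [
    [0.001,0.012,-0.002],
    [0.001,0.023,-0.004],
    [0.001,0.034,-0.004],
    [0.001,0.045,-0.004],
    [0.001,0.055,-0.003],
    [0.001,0.066,0],
    [0.001,0.076,0.003],
    [0.001,0.086,0.007]
  ],
  "delta_rot": [
    [1.2,0,0],
    [2.7,0,0],
    [4.2,0,0],
    [5.7,0,0],
    [7.2,0,0],
    [8.7,0,0],
    [10.2,0,0],
    [11.7,0,0]
  ]
}}

```text
clock: 11.47
eef_pos: [0.5468, 0.2337, 0.2293]
tool_rot: [0.748, 0.631, 0.132, 0.156]
ft_force: [-1.0, -0.2, 1.7]
grip_width: -0.0001
```

```bash
cat > chk.py <<'E'
from arc import *
def chk(n):
    o=bot.get_obs(); M=R.from_quat(o['tool_rot']).as_matrix(); B=np.stack([-XH,YH,ZH],1)
    C=o['eef_pos']-.014*M[:,2]+.012*M[:,1]; print('C',((C-WH)@B).round(4), o['ft_force'].round(1),o['joint_pos'].round(2),o['clock'])
    snap('scene',n)
    W=cloud(n); l=((W-WH)@B)[150:430,280:530].reshape(-1,3); l=l[(abs(l[:,1])<.08)&(l[:,2]>.0)&(l[:,0]<.13)]
    for z in range(10,160,10):
        m=(l[:,2]>z/1e3)&(l[:,2]<z/1e3+.01)
        if m.sum(): print('z',z,m.sum(),np.percentile(l[m,0],[5,50,95]).round(3))
    cv2.imwrite(f'pics/{n}c.png',cv2.resize(cv2.imread(f'pics/{n}.png')[150:430,250:530],(560,560)))
E
python3 - <<'E'
from chk import *
phs=8.6+np.array([76,80,84,88,92,96,100,104.]); arc(phs,45-(phs-8.6)*.3)
chk('s11')
E
```

```text
84.6 22.2 [-0.0, 0.007, 0.002] [1.4, -0.0, -0.1]
88.6 21.0 [-0.0, 0.015, 0.005] [2.6, -0.0, -0.1]
92.6 19.8 [-0.0, 0.023, 0.008] [3.8, -0.0, -0.1]
96.6 18.6 [-0.0, 0.03, 0.012] [5.0, -0.0, -0.1]
100.6 17.4 [-0.0, 0.037, 0.016] [6.2, -0.0, -0.1]
104.6 16.2 [-0.0, 0.044, 0.022] [7.4, -0.0, -0.1]
108.6 15.0 [-0.0, 0.051, 0.027] [8.6, -0.0, -0.1]
112.6 13.8 [-0.0, 0.057, 0.033] [9.8, -0.0, -0.1]
C [0.0202 0.0004 0.127 ] [-1.  -0.2  1.7] [ 0.54  0.18 -0.14  0.94 -0.26  0.67] 11.4667
z 10 204 [-0.002 -0.     0.002]
z 20 202 [0.001 0.002 0.004]
z 30 222 [0.003 0.006 0.008]
z 40 231 [0.006 0.008 0.011]
z 50 216 [0.01  0.011 0.013]
z 60 244 [0.012 0.014 0.016]
z 70 244 [0.015 0.018 0.02 ]
z 80 255 [0.018 0.021 0.023]
z 90 139 [0.021 0.023 0.024]
z 100 16 [0.029 0.03  0.031]
z 110 58 [0.023 0.026 0.029]
z 120 93 [0.017 0.021 0.035]
z 130 160 [0.005 0.015 0.036]
z 140 263 [0.004 0.007 0.036]
z 150 54 [0.032 0.035 0.041]
```

View pics/s11c.png

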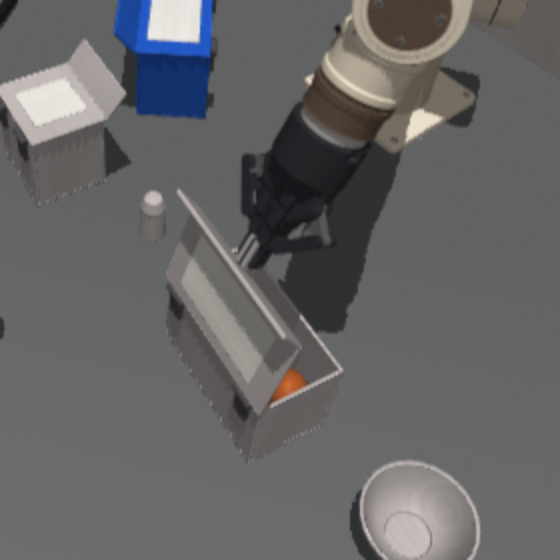

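The lid is at 73° with its tip still mid-lip and low force. Continuing past upright.

{"api": "jog_arm", "payload": {
  "jaw": [1,1,1,1,1,1,1,1],
  "linear": [
    [0,0.007,0.002],
    [0,0.015,0.005],
    [0,0.023,0.008],
    [0,0.03,0.012],
    [0,0.037,0.016],
    [0,0.044,0.022],
    [0,0.051,0.027],
    [0,0.057,0.033]
  ],
  "delta_rot": [
    [1.4,0,0],
    [2.6,0,0],
    [3.8,0,0],
    [5,0,0],
    [6.2,0,0],
    [7.4,0,0],
    [8.6,0,0],
    [9.8,0,0]
  ]
}}

```text
clock: 12.18
eef_pos: [0.6112, 0.2231, 0.2209]
tool_rot: [0.759, 0.64, 0.078, 0.091]
ft_force: [-0.1, -0.1, 0.7]
grip_width: -0.0005
```

```bash
python3 - <<'E'
from chk import *
chk('s12')
E
```

```text
C [-0.0479  0.0007  0.1174] [-0.1 -0.1  0.7] [ 0.41  0.38  0.17  1.16 -0.13  0.57] 12.1833
z 20 1 [-0.015 -0.015 -0.015]
z 30 1 [-0.017 -0.017 -0.017]
z 90 1 [-0.035 -0.035 -0.035]
z 100 486 [-0.053 -0.045 -0.037]
z 110 932 [-0.079 -0.067 -0.052]
z 120 76 [-0.079 -0.045 -0.031]
z 130 55 [-0.044 -0.04  -0.031]
z 140 40 [-0.042 -0.04  -0.035]
z 150 57 [-0.041 -0.039 -0.02 ]
```

View pics/s12c.png

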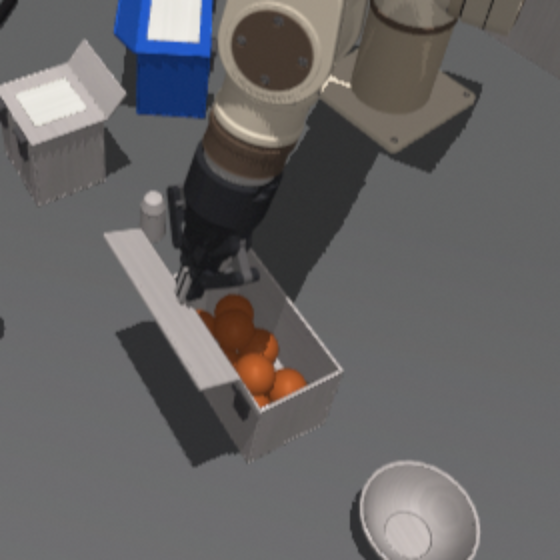

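The lid has fallen back. I'll retract up and towards the robot.

{"api": "jog_arm", "payload": {
  "jaw": [1,1,1,1,1,1,1,1],
  "linear": [
    [0,-0.015,-0.01],
    [0,-0.03,-0.03],
    [0,-0.045,-0.06],
    [0,-0.06,-0.09],
    [0,-0.08,-0.12],
    [0,-0.1,-0.14],
    [0,-0.13,-0.14],
    [0,-0.16,-0.14]
  ],
  "delta_rot": [
    [0,0,0],
    [0,0,0],
    [0,0,0],
    [0,0,0],
    [0,0,0],
    [0,0,0],
    [0,0,0],
    [0,0,0]
  ]
}}

```text
clock: 12.9
eef_pos: [0.4242, 0.2552, 0.3205]
tool_rot: [0.759, 0.64, 0.081, 0.092]
ft_force: [0.1, 0.3, -0.3]
grip_width: 0.0001
```

{"api": "jog_arm", "payload": {
  "jaw": [1,1,1,1,1,1,1,1],
  "linear": [
    [0,0,0],
    [0,0,0],
    [0,0,0],
    [0,0,0],
    [0,0,0],
    [0,0,0],
    [0,0,0],
    [0,0,0]
  ],
  "delta_rot": [
    [0,0,0],
    [0,0,0],
    [0,0,0],
    [0,0,0],
    [0,0,0],
    [0,0,0],
    [0,0,0],
    [0,0,0]
  ]
}}

```text
clock: 13.57
eef_pos: [0.4257, 0.2543, 0.3193]
tool_rot: [0.759, 0.64, 0.078, 0.092]
ft_force: [1.3, -0.6, 0.4]
grip_width: 0.0001
```

```bash
python3 - <<'E'
from chk import *
chk('s13')
B=np.stack([-XH,YH,ZH],1)
P=cloud('s13')[180:250,240:305].reshape(-1,3); l=(P-NH)@B
for f in range(0,140,20):
    m=(l[:,0]>f/1000)&(l[:,0]<f/1000+.02)&(abs(l[:,1])<.05)&(l[:,2]>-.02); print(f,m.sum(), (l[m,2].mean()*1000).round(1) if m.sum() else '')
W=cloud('s13')
def show(n,W,u0,u1,v0,v1,zl,zh):
    P=W[v0:v1,u0:u1].reshape(-1,3); P=P[(P[:,2]>zl)&(P[:,2]<zh)]
    r=cv2.minAreaRect((P[:,:2]*1000).astype(np.float32)); print(n,len(P),P.mean(0).round(3),np.round(r[0],1),np.round(r[1],1),round(r[2],1))
show('nar flat',W,240,305,180,250,.114,.13)
W0=cloud('scene0')
for n,a in dict(shaker=(318,336,243,272),oil=(215,252,265,332),bowl=(425,492,380,442)).items(): show(n+'0',W0,*a,.01,.3); show(n+'1',W,*a,.01,.3)
# wide bin walls
for Wn in (W0,W): show('wide sidewall',Wn,330,440,255,380,.02,.1)
E
```

```text
C [0.1402 0.0005 0.2158] [ 1.3 -0.6  0.4] [ 0.65  0.07  0.02  1.36 -0.17  0.8 ] 13.5667
z 10 23 [-0.008 -0.006 -0.004]
z 20 29 [-0.013 -0.011 -0.009]
z 30 24 [-0.017 -0.016 -0.013]
z 40 25 [-0.022 -0.02  -0.018]
z 50 27 [-0.026 -0.024 -0.023]
z 60 30 [-0.031 -0.029 -0.027]
z 70 30 [-0.035 -0.033 -0.031]
z 80 29 [-0.04  -0.038 -0.036]
z 90 74 [-0.05  -0.044 -0.041]
z 100 1175 [-0.083 -0.064 -0.048]
z 110 321 [-0.089 -0.085 -0.077]
0 221 3.9
20 193 4.9
40 195 4.8
60 192 4.8
80 181 4.8
100 232 9.8
120 146 26.5
nar flat 1549 [ 0.511 -0.175  0.124] [ 508.5 -179.9] [131.1 126.7] 80.9
shaker0 270 [0.479 0.009 0.049] [475.8   5.6] [27.4 32.7] 71.1
shaker1 271 [0.48  0.011 0.051] [527.9  70.4] [200.2  32.8] 50.9
oil0 1358 [0.755 0.021 0.11 ] [751.8  12. ] [49.6 59.7] 74.5
oil1 1354 [0.755 0.021 0.11 ] [752.   11.6] [51.2 59.7] 71.8
bowl0 2161 [0.494 0.483 0.033] [507.5 484.1] [118.  117.7] 10.3
bowl1 2175 [0.494 0.483 0.033] [507.8 484.1] [118.8 118. ] 19.5
wide sidewall 1498 [0.557 0.269 0.06 ] [527.6 173.9] [328.8 110.1] 86.2
wide sidewall 3596 [0.512 0.246 0.062] [513.2 171. ] [328.2 111.5] 80.9
```

View pics/s13.png

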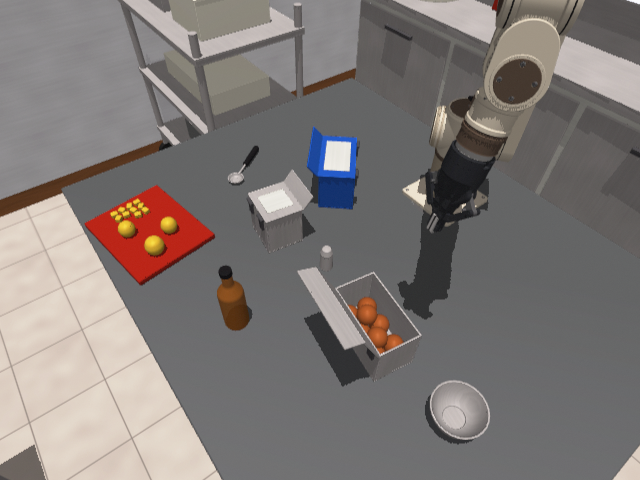

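The wide lid lies back with its edge 89 mm behind the hinge and 112 mm above it, which matches 2.0 rad. The narrow lid is flat, the bystanders are unmoved and the arm is clear.

```bash
python3 -c "
from workcell import bot
print(bot.job_done())"
```

```text
the job is handed in; nothing more can be done
None
```

The job is handed in at about 13.6 s on the robot's clock: the narrow lid is shut and the wide lid lies back open against its stop. No verdict was reported.

**What I did:** With the fingers shut, I pushed the narrow lid forward from behind its lip until it dropped. I then lifted the wide lid by its lip along an arc past upright, and it fell back by itself.

**Last checks:**
- **Narrow lid:** it measured level, with its top about 5 mm above the hinge line.
- **Wide lid:** its edge was 89 mm behind and 112 mm above the hinge, which matches 2.0 rad. It did not look to be moving, though I took only one picture after it settled.
- **Forces:** the highest wrist force I read was about 7 N, but I only read it between moves.
- **Bystanders:** the oil and bowl measured unmoved. The spoon, shaker and blue bin looked unmoved in the picture.
- **Bins:** neither showed any visible shift. My last measurement of the wide bin's walls was cluttered by other points and does not confirm its position; the hinge-referenced lid profile does.

**What disagreed:** The first push on the narrow lid passed over the lip without touching it. Both cameras showed the shut fingertips about 13–16 mm behind the reported TCP, where the text says 17 mm ahead. I corrected for this and pushed again. My two measurements of the wide bin's hinge position also differed by about 3 mm, which did not matter.

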